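# Post a used cork through the sprung flap

## Robot

A 6-joint arm with a two-finger parallel gripper is mounted at the origin on a cart in front of the work surface, level with it; the furniture and walls round the work are solid. World frame = base frame: x ahead of the robot, y to its left, z up, the work surface at z = 0. Lengths are in m, angles in rad, forces in N, time in s.
With the tool pointing down it reaches from about 0.3 to 0.825 m from the base axis. Payload 5.4 kg.
Tool frame: the origin (TCP) lies at the very end of the fingers, on their centre line; the grasp point (between the pads) lies 19 mm behind it; z points along the fingers, y is the line along which they close (so a half turn about z gives the same grasp; the last joint's range is limited). The gripper opens to 92 mm and grips with 3 to 60 N. Pads are 20 mm wide; open, the fingers measure 128 mm over their backs; the gripper's body (75 mm by 189 mm) begins 69 mm behind the grasp point.
Start: joints at [-0.21, 0.158, 1.597, -0, 1.386, -0.21], TCP at [0.575, -0, 0.215] pointing down, gripper open.
Joint ranges: [-2.91, 2.91], [-0.94, 2.29], [0.18, 2.7], [-1.29, 4.43], [0.17, 2.64], [-3, 3]. Speed limits (rad/s): [2.57, 2.57, 3.14, 3.14, 3.14, 3.14].

## Interface

Orientations are given as a 3x3 rotation matrix whose columns are the frame's x, y, z axes.
In Python, from rig import sensors, grab_frame, get_calibration, env gives the robot as it stands.
- The arm moves only by the tool carry_out, never from a script. Its argument "deltas" is a list of rows, each an object of numbers: "x", "y", "z": the shift along the tool's x, y, z in mm; "spin": the turn about the tool's z in rad; "fingers": the closure in counts, from 0 (fully open) to 255 (shut). In form: [{"x": .., "y": .., "z": .., "spin": .., "fingers": ..}, ...]. A call has 1 to 20 rows; each row is the pose to reach, as a shift and turn from the pose commanded when the call began, along the tool's axes at that moment; what a row does not reach only later rows make up. A row lasts 1/12 s, in which the tool goes at most 41.7 mm and 7.16 degrees, less where a joint would pass 70% of its speed; a pose out of reach is approached as far as the arm can. A call with a gripper value outside its range is refused whole. The fingers move at their own pace and stop on an object; "squeeze" is the grip in N (left out, the last holds). Time passes only in rows, so rows that repeat a pose let the fingers close. It gives the time, the measured TCP pose, the force, the opening and the grip force at its end, in the units of the state.
- sensors.read_state(): the state, without advancing time (a new reading comes with each control period).
- grab_frame(name): name is "scene" or "side" or "wrist"; returns the picture (480x640x3 uint8, red, green, blue); there is no depth.
- get_calibration(name): a dict with "fov_y" (degrees; the focal length in pixels is half the picture's height over the tangent of half this angle, whatever the lens; pixels are square), "cx", "cy" (the principal point, pixels), "R" (3x3) and "t" (3): a world point X has camera coordinates R X + t. Camera axes: x right, y down, z forward; pixel columns grow to the right and rows downward; lengths in m; the calibration is good to about 2 mm. The wrist camera is an equidistant fisheye: a pixel r from the principal point sees the ray r / f radians off the axis. A picture is of the moment at which its call begins: read the wrist's pose just before it. get_calibration takes no time and is no camera call; for the wrist camera it gives the pose at the moment of the call.
- env.hand_in(): hands the job in; it is judged then, once.
The state is a dict: "t": time; "joint_positions": joint angles; "qvel": joint speeds; "tau": joint torques, N m; "position": TCP position; "tcp_rot": TCP orientation; "ft_force": force on the tool from outside, world axes, zero at the start; "moment": the same for the moment, N m; "width": finger opening in m; "grip_force": force on a finger pad.
Only numpy, scipy, OpenCV 4.12 (cv2) and the standard library are available. Lean on these libraries where they do the work, as an engineer would, in place of code of your own. Each camera call takes 0.05 s, during which the arm holds its last target. There are 200 camera calls.

## Task

A used cork is lying on the sill of the cork collecting box on the barrel. Push the box's spring-loaded flap open with one finger of the gripper and, while that finger holds it open, push the cork through with the other finger so that it drops inside; then draw the fingers out and let the flap close fully. Do not pick the cork up, and do not disturb the things standing round the box.

Things in the scene. Friction and masses are not known exactly. Their poses are not given: they have to be found in the camera images.
- cork_box: Cork collecting box: brown oak, dark sill and roof, clear front window, steel flap. Fixed to the barrel top. 160 mm deep (its x), 146 wide (its y), 135 high. Origin: centre of its underside; x from the front (-80 mm) to the back (+80), z up. Sill at x -80 to -15, mouth with flap at x -15 to +45, roof (135 mm high) behind. Hollow down to a floor 6 mm thick, below the sill too.
- sill_mid (a point): Middle of the level sill: box x -47.5 mm, y 0, 85 mm above the barrel top. The sill is 130 mm wide between walls 8 mm thick and 12 mm higher than it; open above and at the front. A lip 3 mm high runs along its front (box x -78 mm); towards the mouth it is plain and level, so a cork pushed there slides or rolls on freely. Axes as the box.
- mouth (a point): Middle of the sill's inner edge, where the mouth begins: box x -15 mm, y 0, 85 mm above the barrel top. The mouth is 130 mm wide between side walls that slope up with the shut flap. Axes as the box.
- flap_hinge (a point): Middle of the flap's hinge, its top edge: box x +45 mm, y 0, 127 mm above the barrel top; the pin runs along the box's y, knuckles 4.5 mm in radius. The roof begins here. A finger reaching down into the mouth must stay in front of it.
- flap_edge (a point): Middle of the flap's lower edge (rolled, 6 mm thick). Shut, it lies about 1 mm behind the sill's inner edge and level with the sill; opening, it goes down into the box and towards the back.
- flap (a joint): Flap angle, rad: 0 shut, 0.9 fully open. Steel plate 127 mm wide, 72 mm from hinge to lower edge; shut, it slopes 35 degrees down to the front. Swings only inwards. A spring shuts it when let go: 0.10 N m at shut, 0.15 at 0.5 rad (2 to 4 N at a finger). A lying cork drops past it at about 0.4 rad and more; shoved against the shut flap it does not go in.
- cork: The used cork to post: a cylinder 24 mm across and 44 mm long, 8 to 17 g, lying on the sill across the box (its long axis, its own y, within 0.2 rad of the box's y), so it slides or rolls when pushed towards the mouth. Origin: on its skin, at the underside as it lies at the start.
- cork_mid (a point): The cork's centre: at the start 12 mm above the sill, 19 to 42 mm before the mouth and up to 30 mm to either side of the box's middle.
- foil_cutter: red-handled horseshoe foil cutter, 35 x 64 x 16 mm, loose on the barrel top, not to be disturbed. Origin: centre of its underside.
- standing_cork: another used cork, 24 mm across and 44 mm tall, standing upright, loose on the barrel top, not to be disturbed. Origin: centre of its underside.
- waiter_corkscrew: folded waiter's corkscrew, 22 x 112 x 12 mm, loose on the barrel top, not to be disturbed. Origin: centre of its underside.
- stopper: brass-headed bottle stopper standing on its head, 42 mm across, 38 mm tall, loose on the barrel top, not to be disturbed. Origin: centre of its underside.
- decanting_cradle: Fixed stand with a dark bottle slanting in it, to the right of the box, base about 200 x 120 mm; the bottle's neck rises to 0.28 m and points at the robot: pass over or round it. (The wall by the robot's right side carries a lamp switch at about x 0.20, y -0.38, 0.36 m high; keep the gripper clear of it.) Origin: underside of the base.
Things that resemble listed ones, but are neither listed nor needed, are in the scene too. There is more than one size of the cork; the one meant has the size given above.

How it is judged:
By the outcome, as a careful person would: the job done as asked, in the order asked, and still so for the second after the job is handed in, with the robot touching nothing.
It also fails if it takes over 40 s, if anything falls off the work surface, if the arm or the gripper's body presses on something with over 40 N, if the wrist force passes 120 N, or if a joint passes its speed limit or range.

## Working session

There is one attempt and no reset: what is moved stays moved. The work goes in short steps, Python scripts to look and compute and a tool call to move; the robot and the scene stay as the last step left them, time stands still between calls to the robot, and variables do not carry over. Pictures are saved under pics/ and viewed, at most 10 in all, crops included, and the job is handed in when it is done.

Besides the shell and the picture viewer there is one more tool, called as name([rows], argument=value, ...), one row to a line, values as JSON. carry_out: Moves the arm, as the interface text tells. Its arguments: {"type":"object","properties":{"deltas":{"type":"array"},"squeeze":{"type":"number"}},"required":["deltas"]}

```bash
mkdir -p pics
python3 - <<'E'
from rig import *
import cv2
for n in ("scene","side","wrist"):
    c=get_calibration(n); print(n,c)
    cv2.imwrite(f"pics/{n}0.png",grab_frame(n)[:,:,::-1])
print(sensors.read_state())
E
```

```text
scene {'fov_y': 45.975055639816965, 'cx': 318.1757330207078, 'cy': 237.70043016606868, 'R': array([[-0.96100214, -0.27638681,  0.00923119],
       [-0.16881743,  0.55988811, -0.811188  ],
       [ 0.21903323, -0.78111179, -0.58471259]]), 't': array([0.51042505, 0.20344443, 0.74307025])}
side {'fov_y': 57.84811827805323, 'cx': 316.37851156725065, 'cy': 242.25787255444658, 'R': array([[ 0.92843016, -0.37112411, -0.01686224],
       [-0.26899431, -0.64024256, -0.71953563],
       [ 0.25624109,  0.67257443, -0.69425078]]), 't': array([-0.50702447,  0.16703546,  0.81297658])}
wrist {'fov_y': 65.70646984690485, 'cx': 321.613366260247, 'cy': 250.04500324815092, 'R': array([[ 9.99994767e-01, -1.51291958e-04, -3.23170854e-03],
       [ 7.60115312e-04, -9.59957558e-01,  2.80144444e-01],
       [-3.14468664e-03, -2.80145434e-01, -9.59952419e-01]]), 't': array([-0.57388119, -0.03316507,  0.39138785])}
{'t': 0.15, 'joint_positions': array([-2.10120077e-01,  1.58918853e-01,  1.59790798e+00, -7.94756610e-06,
        1.38621787e+00, -2.10095399e-01]), 'qvel': array([-2.02904183e-03, -2.72854131e-03, -4.86797170e-03,  6.15862399e-04,
       -8.68586845e-04, -7.59056906e-05]), 'tau': array([ 3.99315013e-04, -3.85916662e+01, -3.22434962e+01,  7.02334754e-02,
        3.51220253e-02, -9.48688057e-05]), 'position': array([5.74522119e-01, 6.66556413e-05, 2.13854448e-01]), 'tcp_rot': array([[ 2.34242679e-05,  9.99998989e-01, -1.42173386e-03],
       [ 9.99999956e-01, -2.30045629e-05,  2.95222047e-04],
       [ 2.95189043e-04, -1.42174071e-03, -9.99998946e-01]]), 'ft_force': array([ 1.14600788, -0.56544198,  0.06536447]), 'moment': array([-0.01731926,  0.01183752, -0.00244846]), 'grip_force': 0.0, 'width': 0.09182362783443862}
```

View pics/scene0.png

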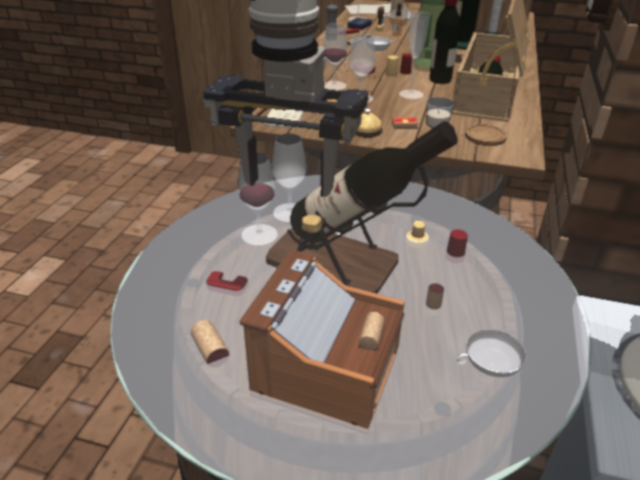

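View pics/wrist0.png

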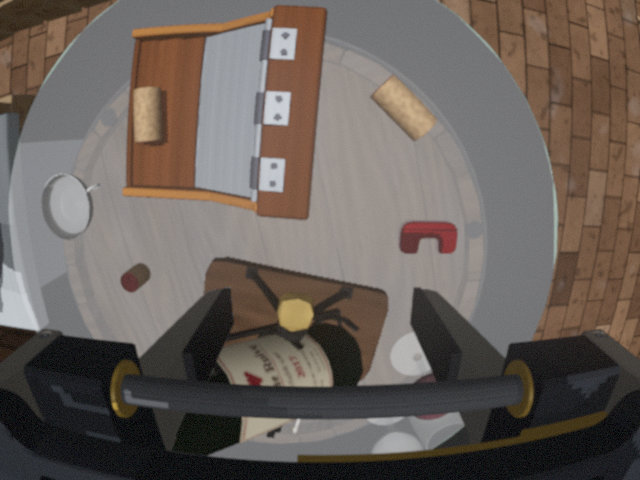

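The wrist view shows the box at the top left: sill x 130–200, flap 200–260, roof 260–325. The lying cork is at (149,115) on the sill. The scene view shows it at (371,330). The larger cork at wrist (405,107), scene (210,340), lies on the barrel top and is a decoy. The only one on the sill, and the right size for it, is the one meant. I'll confirm that and get the corners from enlarged crops.

Run:
```python
import cv2
a=cv2.imread("pics/wrist0.png")[0:225,110:340]; cv2.imwrite("pics/w_c.png",cv2.resize(a,None,fx=2.6,fy=2.6,interpolation=cv2.INTER_CUBIC))
a=cv2.imread("pics/scene0.png")[240:430,230:420]; cv2.imwrite("pics/s_c.png",cv2.resize(a,None,fx=3,fy=3,interpolation=cv2.INTER_CUBIC))
```

```text
(no output)
```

View pics/w_c.png

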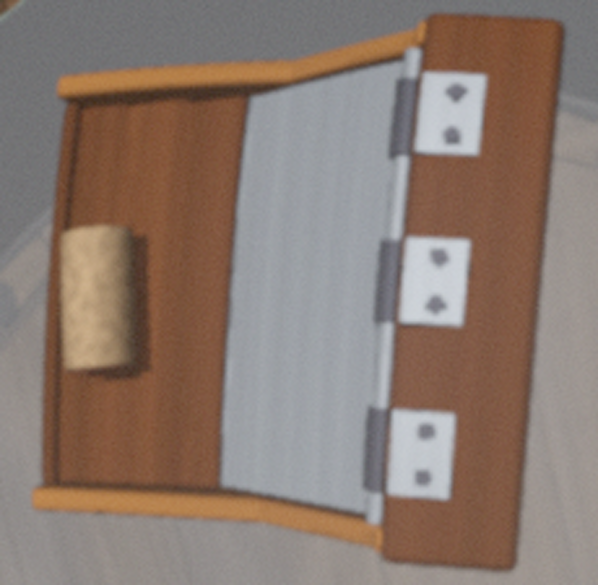

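View pics/s_c.png

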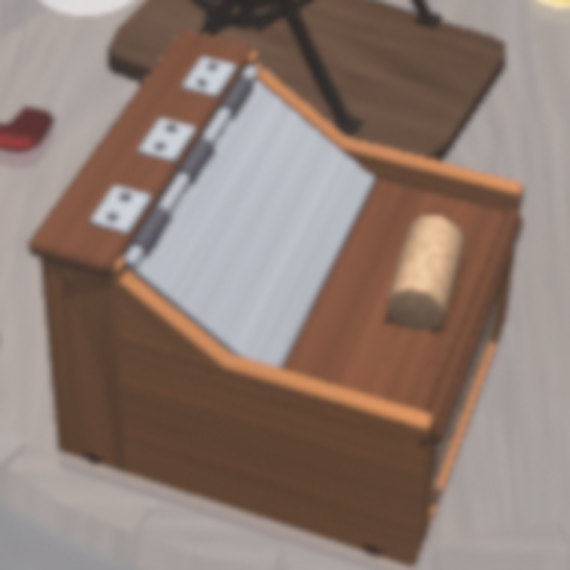

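View pics/side0.png

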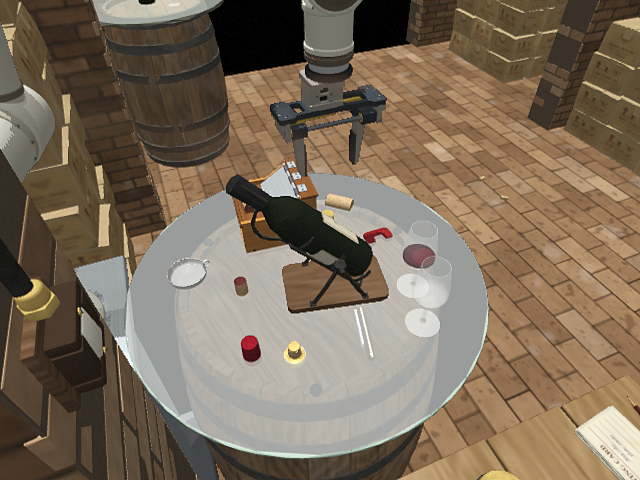

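The wrist and scene crops show a single cork on the sill, about 44 × 24 mm next to the 130 mm sill, so it is the one meant. Next I fit the box pose and the cork position.

```bash
cat > h.py <<'E'
import numpy as np
from rig import *
from scipy.optimize import least_squares
def proj(c,X,fish):
    p=np.atleast_2d(X)@c["R"].T+c["t"]; f=240/np.tan(np.radians(c["fov_y"]/2))
    r=np.hypot(p[:,0],p[:,1]); s=np.arctan2(r,p[:,2])/r if fish else 1/p[:,2]
    return np.c_[c["cx"]+f*s*p[:,0],c["cy"]+f*s*p[:,1]]
def world(b,P):
    P=np.atleast_2d(P); c,s=np.cos(b[2]),np.sin(b[2])
    return np.c_[b[0]+c*P[:,0]-s*P[:,1],b[1]+s*P[:,0]+c*P[:,1],P[:,2]]
E
python3 - <<'E'
from h import *
W=get_calibration("wrist");S=get_calibration("scene")
A=np.array([[-80,73,97],[-80,65,97],[-80,-73,97],[-80,-65,97],[-15,65,85],[-15,-65,85],[45,73,135],[45,-73,135]])/1e3
a=np.array([[60,77],[62,99],[35,508],[36,488],[248,95],[221,488],[428,14],[384,557]])/2.6+[110,0]
B=np.array([[-80,73,97],[-80,-73,97],[-15,-65,85],[80,73,135],[80,-73,135]])/1e3
b=np.array([[430,428],[522,190],[375,178],[33,247],[182,35]])/3+[230,240]
res=lambda v:np.r_[proj(W,world(v,A),1)-a,proj(S,world(v,B),0)-b]
r=least_squares(lambda v:res(v).ravel(),[.5,.2,-.1],loss="soft_l1");print(r.x);print(res(r.x).round(1))
rw=least_squares(lambda v:res(v)[:8].ravel(),[.5,.2,-.1],loss="soft_l1").x;print("wrist only",rw)
# cork: centre px in wrist crop, scene crop ; triangulate at z=97 and free
cw=np.array([97,297])/2.6+[110,0]; cs=np.array([426,268])/3+[230,240]
g=lambda v:np.r_[proj(W,world(r.x,v),1)[0]-cw,proj(S,world(r.x,v),0)[0]-cs]
q=least_squares(g,[-.05,0,.1]);print("cork box",q.x,q.fun)
for z in(.097,): print(least_squares(lambda v:g([*v,z])[:2],[-.05,0]).x)
print("mouth",world(r.x,[-.015,0,.085]))
st=sensors.read_state();print(st["position"],st["t"])
E
```

```text
[ 0.48984986  0.10768697 -0.0840144 ]
[[-0.4 -1.1]
 [-2.3 -0.8]
 [-0.5  1.3]
 [-1.  -0.2]
 [ 1.6 -1.1]
 [ 1.3  0.8]
 [-3.1 -0.4]
 [-2.9 -0.5]
 [-1.8 -2.2]
 [-0.8 -4.8]
 [-1.3 -2.2]
 [-0.3 -3.4]
 [-0.3 -3.2]]
wrist only [ 0.49084142  0.10733747 -0.0844977 ]
cork box [-0.05760993 -0.0032574   0.09719941] [-0.19169196  0.10774434 -0.29982168  0.13540699]
[-0.05753518 -0.00315841]
mouth [[0.47490277 0.1089457  0.085     ]]
[5.74522119e-01 6.66556413e-05 2.13854448e-01] 0.15
```

Run:
```python
from h import *
S=get_calibration("scene");D=get_calibration("side")
def tri(s,d):
    r=least_squares(lambda v:np.r_[proj(S,v,0)[0]-s,proj(D,v,0)[0]-d],[.5,0,.2]);return r.x.round(3),r.fun.round(1)
print("neck tip",tri([447,134],[233,186]))
print("red cork/standing",tri([435,296],[241,286]),"ring",tri([495,352],[188,272]))
print(world([.490,.1075,-.084],np.array([[-56,-3,91],[-34,-3,91],[45,-63,135]])/1e3).round(4))
```

```text
neck tip (array([ 0.384, -0.08 ,  0.28 ]), array([ 0.8,  0.3,  0.9, -0.3]))
red cork/standing (array([ 0.365, -0.057,  0.027]), array([-0.1, -0. , -0.1,  0. ])) ring (array([0.274, 0.027, 0.021]), array([-0.4, -0. , -0.6,  0.1]))
[[0.4339 0.1092 0.091 ]
 [0.4559 0.1074 0.091 ]
 [0.5296 0.0409 0.135 ]]
```

carry_out([
  {"x": 35,"y": 0,"z": 0,"spin": 0,"fingers": 0},
  {"x": 70,"y": -20,"z": 0,"spin": 0.03,"fingers": 0},
  {"x": 95,"y": -50,"z": 0,"spin": 0.06,"fingers": 0},
  {"x": 109,"y": -85,"z": 0,"spin": 0.084,"fingers": 0},
  {"x": 109,"y": -120,"z": 0,"spin": 0.084,"fingers": 0},
  {"x": 109,"y": -141,"z": 15,"spin": 0.084,"fingers": 0},
  {"x": 109,"y": -141,"z": 45,"spin": 0.084,"fingers": 0},
  {"x": 109,"y": -141,"z": 65,"spin": 0.084,"fingers": 0},
  {"x": 109,"y": -141,"z": 65,"spin": 0.084,"fingers": 0},
  {"x": 109,"y": -141,"z": 65,"spin": 0.084,"fingers": 0},
])

```text
t: 0.98
position: [0.4331, 0.109, 0.149]
tcp_rot: [[0.084, 0.996, -0.003], [0.996, -0.084, 0.0], [-0.0, -0.003, -1.0]]
ft_force: [0.1, 0.1, -0.1]
width: 0.0921
grip_force: 0.0
```

Run:
```python
from h import *
import cv2
s=sensors.read_state();print(s["t"],s["position"],s["ft_force"],s["width"]);print(s["tcp_rot"].round(4))
for n in("wrist","scene"):
    im=grab_frame(n)[:,:,::-1]; cv2.imwrite(f"pics/{n}1.png",im)
im=cv2.imread("pics/scene1.png")[180:400,220:500]
cv2.imwrite("pics/scene1c.png",cv2.resize(im,None,fx=2.6,fy=2.6,interpolation=cv2.INTER_CUBIC))
```

```text
0.9833 [0.43309189 0.10902243 0.14898286] [ 0.09080449  0.09528681 -0.10641563] 0.0920811689392644
[[ 8.390e-02  9.965e-01 -2.500e-03]
 [ 9.965e-01 -8.390e-02  1.000e-04]
 [-1.000e-04 -2.500e-03 -1.000e+00]]
```

View pics/wrist1.png

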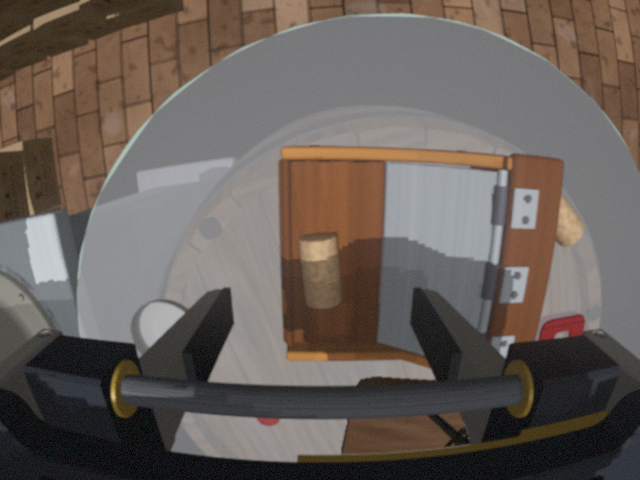

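The wrist view now shows the box squarely below: left wall corner (281,147), right wall corner (288,360), mouth edge (385,163)–(379,346), cork centre about (321,270). The fingers straddle the cork. I'll refine the fit from here.

Run:
```python
from h import *
W=get_calibration("wrist")
A=np.array([[-80,73,97],[-80,-73,97],[-15,65,85],[-15,-65,85]])/1e3
a=np.array([[281,147],[288,360],[385,163],[379,346]])
f=lambda v:(proj(W,world(v,A),1)-a)
r=least_squares(lambda v:f(v).ravel(),[.49,.1075,-.084]);b=r.x;print(b,f(b).round(1).tolist())
q=least_squares(lambda v:proj(W,world(b,[*v,.097]),1)[0]-[321,270],[-.05,0]).x;print("cork",q)
p=sensors.read_state()["position"]
q=least_squares(lambda v:(world(b,[*v,p[2]])[0]-p),[-.05,0]).x;print("tcp in box",q)
print("tcp px",proj(W,p,1), "scale", proj(W,world(b,[-.0575,-.003,.097]),1))
```

```text
[ 0.49131539  0.10650615 -0.08487681] [[0.4, 1.6], [-0.2, 1.9], [1.3, -1.4], [-1.7, -2.5]]
cork [-0.05635441 -0.00318288]
tcp in box [-0.0562631  -0.00236113]
tcp px [[321.05706746 304.2027465 ]] scale [[319.20072555 269.72808469]]
```

View pics/scene1c.png

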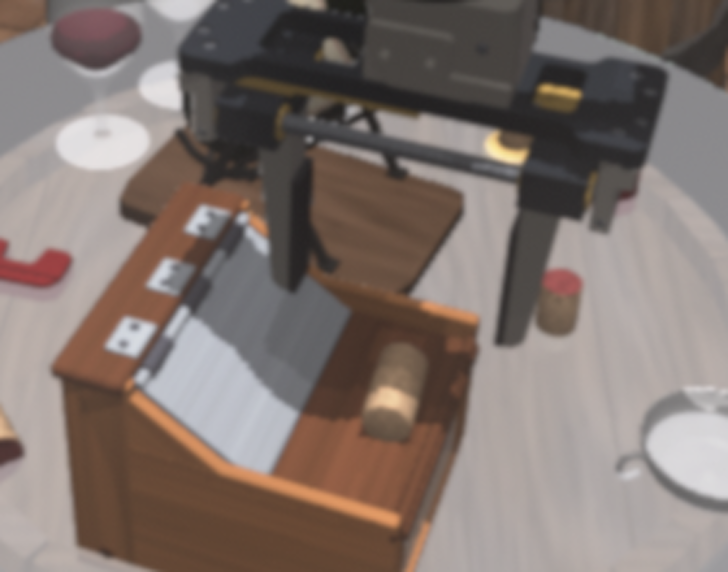

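The pose agrees with the first fit. I'll lower the far finger in front of the flap with the rear finger outside the sill, then push the flap.

carry_out([
  {"x": 0,"y": -8,"z": 20,"spin": 0,"fingers": 0},
  {"x": 0,"y": -8,"z": 40,"spin": 0,"fingers": 0},
  {"x": 0,"y": -8,"z": 52,"spin": 0,"fingers": 0},
  {"x": 0,"y": -8,"z": 57,"spin": 0,"fingers": 0},
  {"x": 0,"y": -3,"z": 57,"spin": 0,"fingers": 0},
  {"x": 0,"y": 3,"z": 57,"spin": 0,"fingers": 0},
  {"x": 0,"y": 9,"z": 57,"spin": 0,"fingers": 0},
  {"x": 0,"y": 15,"z": 57,"spin": 0,"fingers": 0},
  {"x": 0,"y": 20,"z": 57,"spin": 0,"fingers": 0},
  {"x": 0,"y": 24,"z": 57,"spin": 0,"fingers": 0},
  {"x": 0,"y": 24,"z": 57,"spin": 0,"fingers": 0},
  {"x": 0,"y": 24,"z": 57,"spin": 0,"fingers": 0},
])

```text
t: 2.08
position: [0.4578, 0.107, 0.0924]
tcp_rot: [[0.084, 0.996, -0.001], [0.996, -0.084, 0.0], [-0.0, -0.001, -1.0]]
ft_force: [-4.4, 0.0, 0.2]
width: 0.0922
grip_force: 1.9
```

Run:
```python
from h import *
import cv2
a=grab_frame("wrist")[:,:,::-1][100:390,150:550];b=grab_frame("scene")[:,:,::-1][200:400,240:450]
a=cv2.resize(a,(400,290));b=cv2.resize(b,(400,381),interpolation=cv2.INTER_CUBIC)
o=np.zeros((381,800,3),np.uint8);o[:290,:400]=a;o[:,400:]=b;cv2.imwrite("pics/m2.png",o)
p=sensors.read_state()["position"]
print(least_squares(lambda v:(world([.4912,.1068,-.0845],[*v,p[2]])[0]-p),[-.05,0]).x)
```

```text
[-0.03346454 -0.0026694 ]
```

View pics/m2.png

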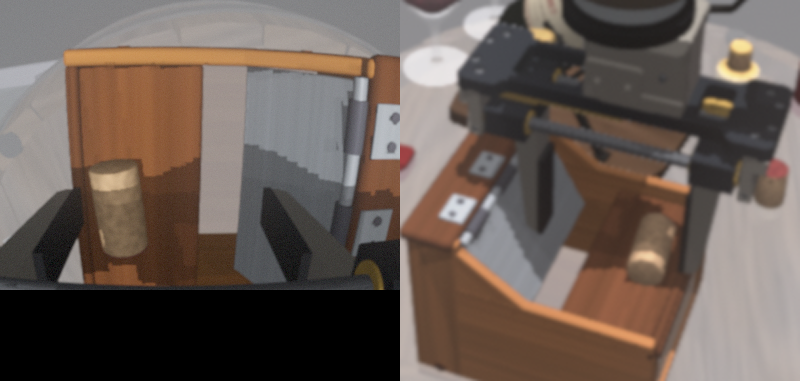

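The flap is open about 0.6 rad, held by the far finger. The cork, at (118,208) in the left panel, is untouched and the rear finger is behind it. Now I close while advancing, so the far finger stays put.

carry_out([
  {"x": 0,"y": 1,"z": 0,"spin": 0,"fingers": 8},
  {"x": 0,"y": 2.5,"z": 0,"spin": 0,"fingers": 16},
  {"x": 0,"y": 4,"z": 0,"spin": 0,"fingers": 24},
  {"x": 0,"y": 5.5,"z": 0,"spin": 0,"fingers": 32},
  {"x": 0,"y": 7,"z": 0,"spin": 0,"fingers": 40},
  {"x": 0,"y": 9,"z": 0,"spin": 0,"fingers": 48},
  {"x": 0,"y": 10.5,"z": 0,"spin": 0,"fingers": 56},
  {"x": 0,"y": 12,"z": 0,"spin": 0,"fingers": 64},
  {"x": 0,"y": 14,"z": 0,"spin": 0,"fingers": 72},
  {"x": 0,"y": 15.5,"z": 0,"spin": 0,"fingers": 80},
], squeeze=15)

```text
t: 3.02
position: [0.4734, 0.1057, 0.0925]
tcp_rot: [[0.084, 0.996, -0.0], [0.996, -0.084, 0.0], [0.0, -0.0, -1.0]]
ft_force: [-6.2, 0.2, -0.7]
width: 0.0637
grip_force: 2.2
```

Run:
```python
from h import *
s=sensors.read_state();p=s["position"]
x=least_squares(lambda v:(world([.4912,.1068,-.0845],[*v,p[2]])[0]-p),[-.05,0]).x*1e3
w=s["width"]*500
print(x,"far inner/outer",x[0]+w,x[0]+w+18,"rear inner",x[0]-w,s["ft_force"])
```

```text
[-17.68458226  -2.62215311] far inner/outer 14.176369569000759 32.176369569000755 rear inner -49.54553408572622 [-6.16011064  0.16606382 -0.69330538]
```

carry_out([
  {"x": 0,"y": 2,"z": 0,"spin": 0,"fingers": 88},
  {"x": 0,"y": 4,"z": 0,"spin": 0,"fingers": 96},
  {"x": 0,"y": 5.5,"z": 0,"spin": 0,"fingers": 104},
  {"x": 0,"y": 7,"z": 0,"spin": 0,"fingers": 112},
  {"x": 0,"y": 8.5,"z": 0,"spin": 0,"fingers": 120},
  {"x": 0,"y": 10,"z": 0,"spin": 0,"fingers": 128},
  {"x": 0,"y": 11.5,"z": 0,"spin": 0,"fingers": 136},
  {"x": 0,"y": 13,"z": 0,"spin": 0,"fingers": 144},
  {"x": 0,"y": 14,"z": 0,"spin": 0,"fingers": 150},
  {"x": 0,"y": 14,"z": 0,"spin": 0,"fingers": 150},
  {"x": 0,"y": 14,"z": 0,"spin": 0,"fingers": 150},
])

```text
t: 3.93
position: [0.4874, 0.1045, 0.0926]
tcp_rot: [[0.084, 0.996, 0.0], [0.996, -0.084, 0.0], [0.0, 0.0, -1.0]]
ft_force: [-5.2, 0.3, 0.1]
width: 0.0378
grip_force: 2.2
```

Run:
```python
from h import *
import cv2
s=sensors.read_state();p=s["position"]
x=least_squares(lambda v:(world([.4912,.1068,-.0845],[*v,p[2]])[0]-p),[-.05,0]).x*1e3
w=s["width"]*500
print(x,"far inner/outer",x[0]+w,x[0]+w+18,"rear inner",x[0]-w,s["ft_force"])
a=grab_frame("wrist")[:,:,::-1][100:390,150:550];b=grab_frame("scene")[:,:,::-1][200:400,240:450]
b=cv2.resize(b,(400,381),interpolation=cv2.INTER_CUBIC)
o=np.zeros((381,800,3),np.uint8);o[:290,:400]=a;o[:,400:]=b;cv2.imwrite("pics/m3.png",o)
```

```text
[-3.60303535 -2.60614523] far inner/outer 15.320927508702479 33.32092750870248 rear inner -22.526998210445885 [-5.2232131   0.31410173  0.07012609]
```

View pics/m3.png

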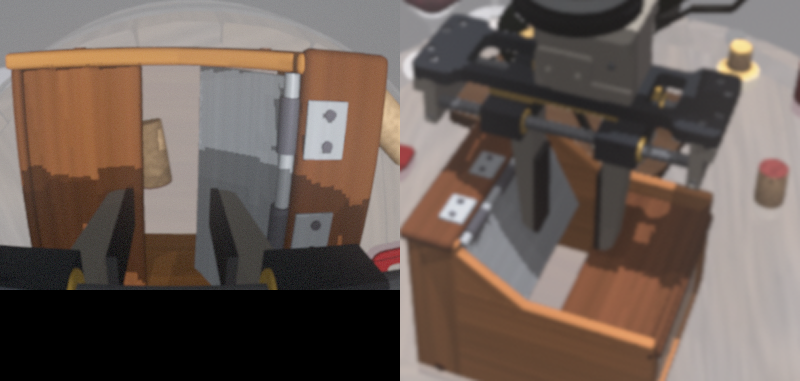

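The cork is gone from the sill and shows inside on the floor through the mouth, at about (155,153) in the left panel. I'll draw back so the flap follows the finger shut, then lift.

carry_out([
  {"x": 0,"y": -5,"z": 0,"spin": 0,"fingers": 150},
  {"x": 0,"y": -10,"z": 0,"spin": 0,"fingers": 150},
  {"x": 0,"y": -16,"z": 0,"spin": 0,"fingers": 150},
  {"x": 0,"y": -22,"z": 0,"spin": 0,"fingers": 150},
  {"x": 0,"y": -28,"z": 0,"spin": 0,"fingers": 150},
  {"x": 0,"y": -34,"z": -1,"spin": 0,"fingers": 150},
  {"x": 0,"y": -40,"z": -2,"spin": 0,"fingers": 150},
  {"x": 0,"y": -46,"z": -4,"spin": 0,"fingers": 150},
  {"x": 0,"y": -52,"z": -8,"spin": 0,"fingers": 150},
  {"x": 0,"y": -55,"z": -20,"spin": 0,"fingers": 150},
  {"x": 0,"y": -55,"z": -50,"spin": 0,"fingers": 150},
  {"x": 0,"y": -55,"z": -80,"spin": 0,"fingers": 150},
  {"x": 0,"y": -55,"z": -110,"spin": 0,"fingers": 150},
  {"x": 0,"y": -55,"z": -125,"spin": 0,"fingers": 150},
  {"x": 0,"y": -55,"z": -125,"spin": 0,"fingers": 150},
  {"x": 0,"y": -55,"z": -125,"spin": 0,"fingers": 150},
  {"x": 0,"y": -55,"z": -125,"spin": 0,"fingers": 150},
])

```text
t: 5.45
position: [0.4315, 0.1091, 0.2161]
tcp_rot: [[0.084, 0.996, -0.002], [0.996, -0.084, 0.0], [-0.0, -0.002, -1.0]]
ft_force: [-0.1, 0.0, -0.3]
width: 0.0378
grip_force: 0.0
```

Run:
```python
from h import *
import cv2
b=grab_frame("scene")[:,:,::-1][170:430,170:520]
cv2.imwrite("pics/m4.png",cv2.resize(b,(780,579),interpolation=cv2.INTER_CUBIC))
s=sensors.read_state();print(s["t"],s["position"],s["ft_force"],abs(s["qvel"]).max())
```

```text
5.5 [0.43125217 0.10913331 0.21571038] [-0.60092273  0.15871204 -0.93705361] 0.0072793039143303085
```

View pics/m4.png

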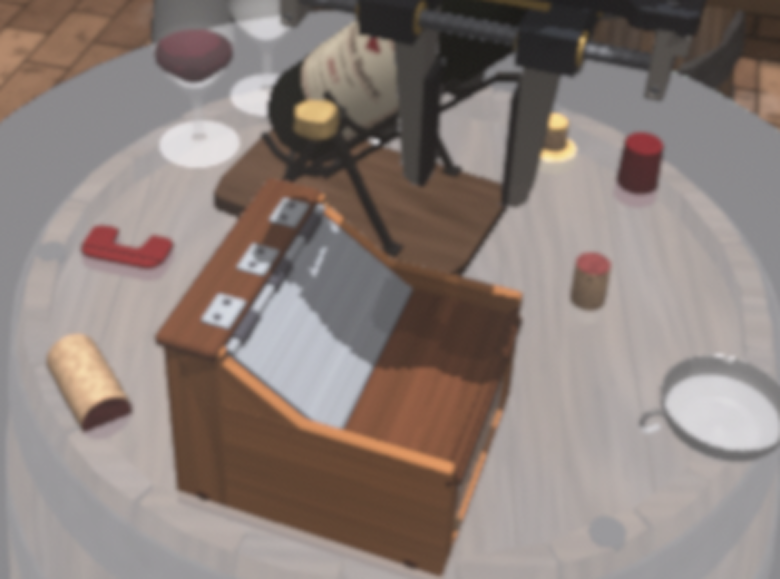

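The flap is shut (its lower edge runs along the sill at (410,290)–(345,425)), the sill is empty, the surroundings are unmoved and the robot is touching nothing. Handing in.

```bash
python3 -c "
from rig import env; print(env.hand_in())"
```

```text
the job is handed in; nothing more can be done
None
```

The cork was pushed through the held-open flap and dropped inside the box; the flap then closed fully, nothing round the box was disturbed, and the job was handed in at about 5.5 s (no verdict was returned).

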